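# Start the screw of the loaded glass press

## Robot

A 6-joint arm with a two-finger parallel gripper is mounted at the origin on the work surface. World frame = base frame: x ahead of the robot, y to its left, z up, the work surface at z = 0. Lengths are in m, angles in rad, forces in N, time in s.
With the tool pointing down it reaches from about 0.3 to 0.875 m from the base axis. Payload 6.4 kg.
Tool frame: the origin (TCP) lies between the finger pads; the fingertips stand 19 mm ahead of it and the grasp point (between the pads) is the TCP (ctrl.tips_ahead is the z of the fingertips in the tool frame, in m); z points along the fingers, y is the line along which they close (so a half turn about z gives the same grasp; the last joint's range is limited). The gripper opens to 85 mm and grips with 20 to 120 N. Pads are 22 mm wide; open, the fingers measure 114 mm over their backs; the gripper's body (76 mm by 85 mm) begins 54 mm behind the grasp point. The pads swing forward as they close: fully open they stand 13 mm farther back than shut.
Start: joints at [-1.448, 0.181, 1.607, -0, 1.354, -0.206], TCP at [0.186, -0.544, 0.25] pointing down, gripper open.
Joint ranges: [-2.99, 2.99], [-0.89, 2.07], [0.3, 2.58], [-1.14, 4.28], [0, 2.63], [-3.12, 3.12]. Speed limits (rad/s): [2.57, 2.57, 3.01, 3.14, 3.14, 3.14].

## Interface

Orientations are given as a unit quaternion [w, x, y, z].
In Python, from bench import readout, vision, ctrl gives the robot as it stands.
- The arm moves only by the tool play_rows, never from a script. Its arguments are lists of equal length, an entry for each row: "xyz": the shift along the tool's x, y, z in mm, a list of three; "rot": the turn, a rotation vector about the tool's x, y, z in rad, a list of three; "grip": the opening, from 0 (shut) to 1 (fully open). In form: {"xyz": [[x, y, z], ...], "rot": [[rx, ry, rz], ...], "grip": [grip, ...]}. A call has exactly 10 rows; each row is the pose to reach, as a shift and turn from the pose commanded when the call began, along the tool's axes at that moment; what a row does not reach only later rows make up. A row lasts 1/8 s, in which the tool goes at most 62.5 mm and 10.7 degrees, less where a joint would pass 70% of its speed; a pose out of reach is approached as far as the arm can. A call with a gripper value outside its range is refused whole. The fingers move at their own pace and stop on an object; the grip force is fixed at half the most. Time passes only in rows, so rows that repeat a pose let the fingers close, or fill a call up. It gives the time, the measured TCP pose, the force, the opening and the grip force at its end, in the units of the state.
- readout.get_obs(): the state, without advancing time (a new reading comes with each control period).
- vision.camera(name): name is "scene" or "top" or "wrist"; returns a dict with "color" (384x512x3 uint8, red, green, blue), "depth" (384x512 float32, m along the optical axis (not along the pixel's ray), 0 where there is no reading), "camera_matrix" (3x3 intrinsics, pixels), "extrinsics" (4x4, takes a point from camera to world coordinates); the wrist camera has in their place "hand_eye" (4x4, takes a point from camera to tool coordinates, whose origin is the TCP and whose axes are the flange's). Camera axes: x right, y down, z forward; pixel columns grow to the right and rows downward; lengths in m; the calibration is good to about 2 mm. A picture is of the moment at which its call begins: read the wrist's pose just before it.
- ctrl.hand_in(): hands the job in; it is judged then, once.
The state is a dict: "time_s": time; "q": joint angles; "dq": joint speeds; "joint_efforts": joint torques, N m; "eef_pos": TCP position; "eef_rot": TCP orientation; "wrist_force": force on the tool from outside, world axes, zero at the start; "torque": the same for the moment, N m; "opening": opening from 0.0 (shut) to 1.0 (fully open); "grasp_force": force on a finger pad.
Only numpy, scipy, OpenCV 4.12 (cv2) and the standard library are available. Lean on these libraries where they do the work, as an engineer would, in place of code of your own. Each camera call takes 0.05 s, during which the arm holds its last target. There are 200 camera calls.

## Task

Two small glass presses stand on the bench, their crank screws set loosely on their threads; start the screw of the press whose dish holds the blue glass, and leave the other press, the glass blanks, the tumbler and the paddle alone. Turn its crank backward (counterclockwise from above), with a loose hold so that the screw can fall, until it drops onto its thread, and stop there; then turn it forward (clockwise) one full turn from where it dropped. Finish while holding: keep the crank's red handle gripped in the fingers, still, and do not let go.

Things in the scene. Friction and masses are not known exactly. Their poses are not given: they have to be found in the camera images.
- left_press: the left screw press (+y side of the bench), fixed: green base plate 240 x 170 x 20 mm (155 mm towards its own +x, 85 mm towards -x), crosshead 150 mm along its y on two posts 116 mm apart, brass threaded boss 64 mm across in the middle, its top 115 mm above the bench. Origin: on the screw's axis at bench height, z up; its own x points towards its glass dish
- left_press_axis (a point): screw axis of the left press at the top of the boss, 115 mm above the bench
- left_press_dish (a point): underside centre of the black square glass dish of the left press (62 mm wide, 10 mm high), on the base plate 118 mm from the screw's axis; one glass blank lies in each dish
- left_grip (a point): on the axis of the left screw's red crank handle, at the height to grip: upright, round, 18 mm in diameter, 50 mm tall; this point is 27 mm above the crank arm, 23 mm below the handle's top, about 175 mm above the bench. The handle circles the screw's axis at 50 mm radius and spins freely on its own pin: gripped tightly it can be led round without turning the gripper
- left_turn (a joint): turn of the left screw and crank, rad: grows clockwise seen from above (forward, screwing in), falls counterclockwise (backward). At 0 the screw's thread start comes free of the boss's first thread and drops; at the start it stands 0.8 to 2.6 forward of that, lying on the first thread. Range -2.5 to 8.2; friction 0.05 N m. A tight grip carries the screw and stops the drop
- left_height (a joint): height of the left screw, m; 0 on the lip of its right-hand thread, pitch 8 mm. Not started, it lies by its weight (0.5 kg) on the first thread at -0.008*turn/6.28; near turn 0 it falls 8 mm to about -0.008 if the fingers stand a few mm open round the handle. After the drop it goes down 8 mm a turn: -0.008-0.008*turn/6.28, with up to 2 mm of upward play
- right_press: the right screw press (-y side of the bench), fixed: green base plate 240 x 170 x 20 mm (155 mm towards its own +x, 85 mm towards -x), crosshead 150 mm along its y on two posts 116 mm apart, brass threaded boss 64 mm across in the middle, its top 115 mm above the bench. Origin: on the screw's axis at bench height, z up; its own x points towards its glass dish
- right_press_axis (a point): screw axis of the right press at the top of the boss, 115 mm above the bench
- right_press_dish (a point): underside centre of the black square glass dish of the right press (62 mm wide, 10 mm high), on the base plate 118 mm from the screw's axis; one glass blank lies in each dish
- right_grip (a point): on the axis of the right screw's red crank handle, at the height to grip: upright, round, 18 mm in diameter, 50 mm tall; this point is 27 mm above the crank arm, 23 mm below the handle's top, about 175 mm above the bench. The handle circles the screw's axis at 50 mm radius and spins freely on its own pin: gripped tightly it can be led round without turning the gripper
- right_turn (a joint): turn of the right screw and crank, rad: grows clockwise seen from above (forward, screwing in), falls counterclockwise (backward). At 0 the screw's thread start comes free of the boss's first thread and drops; at the start it stands 0.8 to 2.6 forward of that, lying on the first thread. Range -2.5 to 8.2; friction 0.05 N m. A tight grip carries the screw and stops the drop
- right_height (a joint): height of the right screw, m; 0 on the lip of its right-hand thread, pitch 8 mm. Not started, it lies by its weight (0.5 kg) on the first thread at -0.008*turn/6.28; near turn 0 it falls 8 mm to about -0.008 if the fingers stand a few mm open round the handle. After the drop it goes down 8 mm a turn: -0.008-0.008*turn/6.28, with up to 2 mm of upward play
- blue_glass: cobalt blue glass blank, round, 42 mm across, 15 mm high, 45 g, loose, lying in the dish of one of the presses; origin at the centre of its underside
- amber_glass: amber glass blank of the same size, lying in the dish of the other press
- tumbler: loose green-grey glass tumbler, 56 mm across, 80 mm tall, standing on the bench between the presses and the robot; origin at the centre of its underside
- paddle: loose shaping paddle, 200 mm long, lying flat on the bench to the left of the left press; origin at the middle of its underside
Mind the look-alikes: they are no part of the job. What is meant by the blue_glass is not grey or pink, and is the larger of those in its own colour.

How it is judged:
By the outcome, as a careful person would: the job done as asked, in the order asked, and still so for the second after the job is handed in, while the arm keeps its last pose, push and grip.
It also fails if it takes over 54 s, if anything falls off the work surface, if the arm or the gripper's body presses on something with over 40 N, if the wrist force passes 120 N, or if a joint passes its speed limit or range.

## Working session

There is one attempt and no reset: what is moved stays moved. The work goes in short steps, Python scripts to look and compute and a tool call to move; the robot and the scene stay as the last step left them, time stands still between calls to the robot, and variables do not carry over. Pictures are saved under pics/ and viewed, at most 10 in all, crops included, and the job is handed in when it is done.

Besides the shell and the picture viewer there is one more tool, called after "Call:" as name(argument=value, ...) on one line, values as JSON. play_rows: Moves the arm, as the interface text tells. Its arguments: {"type":"object","properties":{"xyz":{"type":"array","items":{"type":"array","items":{"type":"number"}}},"rot":{"type":"array","items":{"type":"array","items":{"type":"number"}}},"grip":{"type":"array","items":{"type":"number"}}},"required":["xyz","rot","grip"]}

```bash
ls; mkdir -p pics; python3 - <<'E'
from bench import readout, vision, ctrl
import cv2,numpy as np
print(readout.get_obs(), ctrl.tips_ahead)
for n in ("top","scene"):
    c=vision.camera(n); cv2.imwrite(f"pics/{n}0.png",c["color"][:,:,::-1]); np.savez(f"{n}0.npz",**c)
E
```

```text
pics
{'time_s': 0.0, 'q': array([-1.44829018e+00,  1.81567756e-01,  1.60801373e+00,  3.69610985e-05,
        1.35379023e+00, -2.06280126e-01]), 'dq': array([-0.00122612, -0.00029195, -0.00025503, -0.00148009,  0.00090375,
       -0.00011208]), 'joint_efforts': array([-9.36072502e-04, -4.44875050e+01, -3.51337874e+01, -5.32105860e-04,
        9.09333816e-03, -1.93322542e-06]), 'eef_pos': array([ 0.18563739, -0.54366061,  0.24936633]), 'eef_rot': array([-8.87996174e-04,  9.86518116e-01,  1.63649674e-01,  5.52766629e-05]), 'wrist_force': array([-0.36160593,  0.10733088,  0.50812292]), 'torque': array([-0.01292752, -0.03987323, -0.03683894]), 'grasp_force': 0.0, 'opening': 0.9964290455412721} 0.019
```

View pics/top0.png

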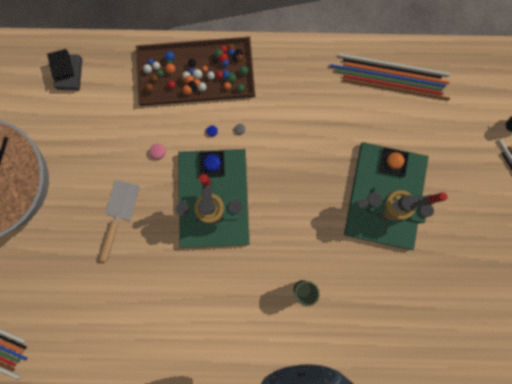

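View pics/scene0.png

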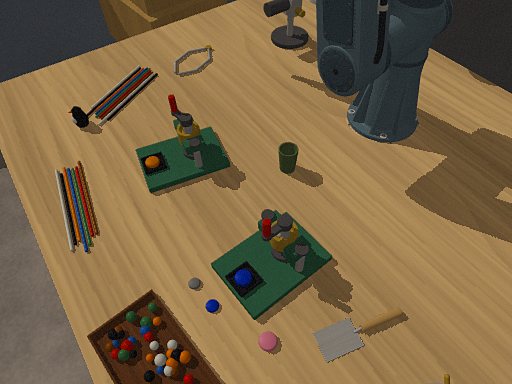

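Top view candidates: blue in the left press's dish (212,162), small blue on the bench (212,131), grey (239,129), pink (157,152) and amber in the right dish (396,160). I choose the dish blue, so the left press. Its handle is at (204,180) and its boss at (209,208).

```bash
cat > h.py <<'E'
import numpy as np,cv2
def pts(c,T=None):
    K=c["camera_matrix"];d=c["depth"];v,u=np.indices(d.shape)
    P=np.stack([(u-K[0,2])/K[0,0]*d,(v-K[1,2])/K[1,1]*d,d,np.ones_like(d)],-1)
    return (P@(c["extrinsics"] if T is None else T).T)[...,:3]
def masks(c):
    hsv=cv2.cvtColor(c["color"],cv2.COLOR_RGB2HSV).astype(int);H,S,V=hsv[...,0],hsv[...,1],hsv[...,2]
    return {"red":((H<5)|(H>174))&(S>170)&(V>70),"brass":(H>15)&(H<30)&(S>140)&(V>60),"blue":(H>110)&(H<130)&(S>150)&(V>60),"green":(H>65)&(H<90)&(S>90)}
E
python3 - <<'E'
from h import *
for n in("top","scene"):
    c=dict(np.load(f"{n}0.npz"));P=pts(c);M=masks(c)
    print(n,c["extrinsics"][:3,3],c["camera_matrix"][0,0])
    for k,m in M.items():
        cnt,lab,st,ce=cv2.connectedComponentsWithStats(m.astype(np.uint8))
        for i in range(1,cnt):
            if st[i,4]>=15:
                q=P[lab==i];
                if k=='brass' and q[:,2].mean()<.06: continue
                print(k,ce[i].round(),st[i,4],"med",np.median(q,0).round(4),"min",q.min(0).round(3),"max",q.max(0).round(3))
    if n=="top":
        m=M["green"]; cnt,lab=cv2.connectedComponents(m.astype(np.uint8))
        for i in range(1,cnt):
            q=P[(lab==i)&(P[...,2]<.03)&(P[...,2]>.012)]
            if len(q)>300: print("plate",cv2.minAreaRect((q[:,:2]*1000).astype(np.float32)))
    u,v=(209,195) if n=="top" else (270,260)
    cr=c["color"][v-55:v+45,u-60:u+60,::-1]; cv2.imwrite(f"pics/{n}_crop.png",cv2.resize(cr,None,fx=5,fy=5,interpolation=cv2.INTER_CUBIC))
E
```

```text
top [0.48807327 0.11562993 0.8927816 ] 358.58562565581576
red [223.  53.] 81 med [0.9662 0.1971 0.0261] min [0.952 0.187 0.003] max [0.995 0.208 0.032]
red [219.  74.] 31 med [0.9146 0.2065 0.023 ] min [0.907 0.202 0.017] max [0.924 0.215 0.027]
red [360.  78.] 44 med [ 0.9179 -0.1571  0.0074] min [ 0.911 -0.193  0.005] max [ 0.925 -0.121  0.012]
red [171.  84.] 47 med [0.8863 0.3277 0.0229] min [0.879 0.32  0.   ] max [0.905 0.337 0.028]
red [388.  83.] 35 med [ 0.9054 -0.2314  0.0072] min [ 0.898 -0.263  0.004] max [ 0.911 -0.197  0.01 ]
red [421.  89.] 54 med [ 0.8912 -0.3156  0.0066] min [ 0.881 -0.361  0.004] max [ 0.9   -0.273  0.011]
red [204. 179.] 71 med [0.6112 0.2115 0.1973] min [0.488 0.116 0.026] max [0.654 0.235 0.893]
red [440. 197.] 51 med [ 0.5842 -0.254   0.1947] min [ 0.58  -0.262  0.173] max [ 0.59  -0.249  0.198]
red [  7. 361.] 33 med [0.203  0.6839 0.0069] min [0.197 0.668 0.003] max [0.209 0.704 0.01 ]
blue [212. 131.] 62 med [0.7683 0.2213 0.0106] min [0.488 0.116 0.005] max [0.78  0.232 0.893]
blue [212. 162.] 235 med [0.6815 0.2155 0.0368] min [0.488 0.116 
[... 4971 characters left out ...]

blue [243. 277.] 238 med [0.6851 0.2186 0.0377] min [0.665 0.191 0.023] max [0.86  0.556 0.838]
blue [212. 305.] 132 med [0.7729 0.2238 0.0108] min [0.759 0.208 0.004] max [0.86  0.556 0.838]
green [140.  76.] 19 med [ 0.5467 -0.6673  0.0064] min [ 0.52  -0.684  0.002] max [ 0.578 -0.645  0.011]
green [176. 123.] 30 med [ 0.5915 -0.2586  0.1047] min [ 0.582 -0.274  0.084] max [ 0.599 -0.247  0.108]
green [183. 160.] 2759 med [ 0.6222 -0.179   0.0203] min [ 0.482 -0.319  0.001] max [0.86  0.556 0.838]
green [275. 216.] 47 med [0.5512 0.1649 0.1052] min [0.543 0.15  0.103] max [0.575 0.177 0.107]
green [270. 269.] 4418 med [0.621  0.2492 0.0205] min [0.476 0.128 0.003] max [0.86  0.556 0.838]
```

View pics/top_crop.png

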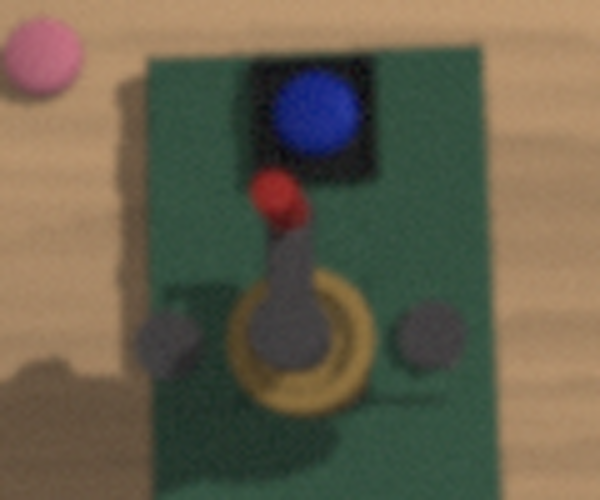

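The crop confirms the large cobalt blank at (315,112), in the black dish of the left press. The red handle top is at (277,195). Next I fit the axis.

```bash
python3 - <<'E'
from h import *
for n in("top","scene"):
    c=dict(np.load(f"{n}0.npz"));P=pts(c);M=masks(c); z=P[...,2]
    ok=(c["depth"]>0)&(P[...,0]>.44)&(P[...,0]<.76)&(P[...,1]>.1)&(P[...,1]<.33)
    g=(c["color"][...,1].astype(int)>c["color"][...,0]+10)
    m=(ok&g&(abs(z-.02)<.004)).astype(np.uint8)
    m=cv2.morphologyEx(m,cv2.MORPH_OPEN,np.ones((2,2)))>0
    q=P[m]; r=cv2.minAreaRect((q[:,:2]*1000).astype(np.float32)); print(n,"plate",r)
    b=ok&M["brass"]&(abs(z-.115)<.004)
    q=P[b]; (cx,cy),rr=cv2.minEnclosingCircle((q[:,:2]*1000).astype(np.float32)); print("boss",cx,cy,rr,len(q))
    b=ok&(z>.12); print("hub etc z",np.percentile(z[b],[1,10,30,50,70,90,99]).round(3))
    r_=ok&M["red"]&(z>.19); print("redtop",np.median(P[r_],0).round(4),r_.sum(), P[r_].min(0).round(3),P[r_].max(0).round(3))
    r_=ok&M["red"]&(z>.15); print("red",P[r_].mean(0).round(4),r_.sum(), P[r_].min(0).round(3),P[r_].max(0).round(3))
    b=ok&(z>.135)&(z<.165)&~M["red"]; print("crank",[list(np.round(p,3)) for p in P[b][::max(1,b.sum()//25)]])
    bl=ok&M["blue"]&(z>.034); print("blue",np.median(P[bl],0), P[bl].min(0),P[bl].max(0))
    dk=ok&(c["color"].max(-1)<45)&(abs(z-.03)<.01); q=P[dk]; print("dish",cv2.minAreaRect((q[:,:2]*1000).astype(np.float32)))
E
```

```text
top plate ((595.5598754882812, 208.05857849121094), (235.3474578857422, 170.61721801757812), 3.6954562664031982)
boss 556.3836059570312 204.93255615234375 25.771053314208984 11
hub etc z [0.14  0.147 0.149 0.155 0.157 0.197 0.199]
redtop [0.613  0.2121 0.1975] 58 [0.604 0.205 0.191] [0.621 0.22  0.2  ]
red [0.6117 0.2117 0.1945] 67 [0.604 0.205 0.165] [0.621 0.22  0.2  ]
crank [[np.float64(0.622), np.float64(0.208), np.float64(0.148)], [np.float64(0.608), np.float64(0.207), np.float64(0.154)], [np.float64(0.605), np.float64(0.218), np.float64(0.15)], [np.float64(0.603), np.float64(0.209), np.float64(0.149)], [np.float64(0.599), np.float64(0.222), np.float64(0.146)], [np.float64(0.597), np.float64(0.213), np.float64(0.147)], [np.float64(0.595), np.float64(0.205), np.float64(0.147)], [np.float64(0.59), np.float64(0.217), np.float64(0.147)], [np.float64(0.588), np.float64(0.209), np.float64(0.15)], [np.float64(0.584), np.float64(0.221), np.float64(0.147)], [np.float64(0.582), np.float64(0.213), np.float64(0.148)], [np.float64(0.58), np.float64(0.204), np.float64(0.148)], [np.float64(0.5
[... 2506 characters left out ...]
at64(0.147)], [np.float64(0.564), np.float64(0.227), np.float64(0.141)], [np.float64(0.576), np.float64(0.221), np.float64(0.139)], [np.float64(0.589), np.float64(0.22), np.float64(0.146)], [np.float64(0.588), np.float64(0.222), np.float64(0.145)], [np.float64(0.598), np.float64(0.221), np.float64(0.145)], [np.float64(0.606), np.float64(0.222), np.float64(0.146)], [np.float64(0.625), np.float64(0.215), np.float64(0.147)], [np.float64(0.62), np.float64(0.223), np.float64(0.148)]]
blue [0.68394285 0.21742242 0.03793162] [0.66538127 0.1968215  0.03435122] [0.70235712 0.23558285 0.04296121]
dish ((607.483642578125, 239.05718994140625), (209.16452026367188, 116.25959777832031), 3.729238271713257)
```

Call:
play_rows(xyz=[[35, -31, -4], [70, -62, -8], [105, -93, -12], [140, -125, -16], [175, -156, -20], [210, -187, -20], [245, -218, -20], [280, -249, -20], [315, -280, -20], [350, -311, -20]], rot=[[0, 0, 0], [0, 0, 0], [0, 0, 0], [0, 0, 0], [0, 0, 0], [0, 0, 0], [0, 0, 0], [0, 0, 0], [0, 0, 0], [0, 0, 0]], grip=[0.6, 0.6, 0.6, 0.6, 0.6, 0.6, 0.6, 0.6, 0.6, 0.6])

```text
time_s: 1.35
eef_pos: [0.4169, -0.1353, 0.2701]
eef_rot: [-0.0, 0.987, 0.164, -0.0]
wrist_force: [0.6, -1.0, 0.1]
opening: 0.598
grasp_force: 0.0
```

Call:
play_rows(xyz=[[38, -34, 0], [76, -68, 0], [114, -102, 0], [152, -136, 0], [190, -169, 0], [228, -203, 0], [264, -235, 0], [290, -258, 0], [299, -266, 0], [299, -266, 0]], rot=[[0, 0, 0.05], [0, 0, 0.1], [0, 0, 0.15], [0, 0, 0.2], [0, 0, 0.25], [0, 0, 0.28], [0, 0, 0.28], [0, 0, 0.28], [0, 0, 0.28], [0, 0, 0.28]], grip=[0.6, 0.6, 0.6, 0.6, 0.6, 0.6, 0.6, 0.6, 0.6, 0.6])

```text
time_s: 2.6
eef_pos: [0.6133, 0.2115, 0.2696]
eef_rot: [0.0, 1.0, 0.025, -0.001]
wrist_force: [-0.1, 0.4, 0.0]
opening: 0.599
grasp_force: 0.0
```

```bash
cat >> h.py <<'E'
from scipy.spatial.transform import Rotation as R
def tool():
    from bench import readout
    o=readout.get_obs(); T=np.eye(4); q=o["eef_rot"]; T[:3,:3]=R.from_quat([q[1],q[2],q[3],q[0]]).as_matrix(); T[:3,3]=o["eef_pos"]; return o,T
def wrist():
    from bench import vision
    o,T=tool(); c=vision.camera("wrist"); return o,T,c,pts(c,T@c["hand_eye"])
E
python3 - <<'E'
from h import *
o,T,c,P=wrist()
a=np.arctan2(T[1,0],T[0,0]); print(o["time_s"],o["eef_pos"],"a",a,"tilt",T[:3,2],"q",o["q"],o["opening"])
M=masks(c); ok=(c["depth"]>0); z=P[...,2]
r=ok&M["red"]&(z>.19); q=P[r]; print(r.sum(),q.min(0),q.max(0),q.mean(0)); print("pix",np.argwhere(r).mean(0))
(cx,cy),rr=cv2.minEnclosingCircle((q[:,:2]*1000).astype(np.float32)); print(cx,cy,rr)
b=ok&M["brass"]&(abs(z-.115)<.004); q=P[b]; print("boss",len(q), cv2.minEnclosingCircle((q[:,:2]*1000).astype(np.float32)) if len(q) else 0)
cv2.imwrite("pics/w1.png",c["color"][:,:,::-1])
E
```

```text
2.6 [0.61332383 0.21149646 0.26960563] a 0.04963354108120815 tilt [-1.19920054e-03 -5.23834238e-04 -9.99999144e-01] q [ 1.49638471e-01  3.28867035e-01  1.38625877e+00 -3.42704033e-04
  1.42773075e+00  1.67085005e+00] 0.5985816658181428
523 [0.60536014 0.20436481 0.19008613] [0.62254178 0.22091423 0.19967119] [0.61511291 0.21299763 0.19700362]
pix [213.81453155 254.46271511]
613.5947875976562 213.0628204345703 8.947123527526855
boss 834 ((564.2591552734375, 210.72610473632812), 31.584604263305664)
```

View pics/w1.png

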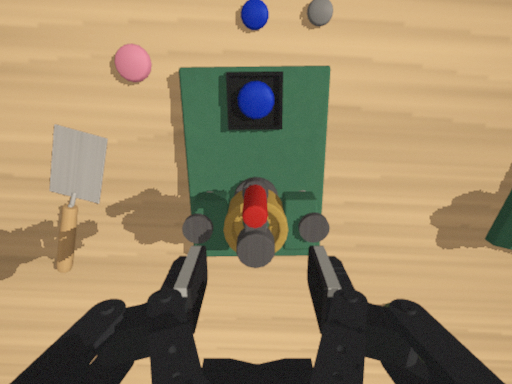

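The wrist view shows the red handle at (255,207) inside the brass boss ring at (256,225), between the open fingers and clear of everything. I'll descend and close loosely.

Call:
play_rows(xyz=[[0, -1.6, 15], [0, -1.6, 35], [0, -1.6, 55], [0, -1.6, 75], [0, -1.6, 88], [0, -1.6, 92], [0, -1.6, 92], [0, -1.6, 92], [0, -1.6, 92], [0, -1.6, 92]], rot=[[0, 0, 0], [0, 0, 0], [0, 0, 0], [0, 0, 0], [0, 0, 0], [0, 0, 0], [0, 0, 0], [0, 0, 0], [0, 0, 0], [0, 0, 0]], grip=[0.6, 0.6, 0.6, 0.6, 0.6, 0.5, 0.4, 0.32, 0.32, 0.32])

```text
time_s: 3.9
eef_pos: [0.6137, 0.2131, 0.1788]
eef_rot: [-0.0, 1.0, 0.024, 0.0]
wrist_force: [-0.3, -0.3, 0.3]
opening: 0.318
grasp_force: 0.0
```

```bash
cat >> h.py <<'E'
AX=np.array([.564,.2107])
def look(save=None):
    o,T,c,P=wrist(); a=np.arctan2(T[1,0],T[0,0]); d=o["eef_pos"][:2]-AX
    print("t",o["time_s"],"tcp",o["eef_pos"].round(4),"a",a.round(3),"tcp ang",np.arctan2(d[1],d[0]).round(3),"r",np.hypot(*d).round(4),"F",o["wrist_force"].round(1),"op",o["opening"],"gf",o["grasp_force"],"q6",o["q"][5].round(2))
    m=masks(c)["red"]&(c["depth"]>0)&(np.hypot(*(P[...,:2]-o["eef_pos"][:2]).transpose(2,0,1))<.03)&(P[...,2]>.15)
    if m.sum()>20:
        q=P[m]; zt=np.percentile(q[:,2],90); t=q[q[:,2]>zt-.004]; (x,y),r=cv2.minEnclosingCircle((t[:,:2]*1000).astype(np.float32))
        h=np.array([x,y])/1000-AX; print("handle",x,y,r,"ang",np.arctan2(h[1],h[0]).round(3),"r",np.hypot(*h).round(4),"ztop med",np.median(t[:,2]).round(4),"p90",zt.round(4),len(t))
    else: print("red",m.sum())
    if save: cv2.imwrite(save,c["color"][:,:,::-1])
E
python3 -c "
from h import *; look('pics/w2.png')"
```

```text
t 3.9 tcp [0.6137 0.2131 0.1788] a 0.049 tcp ang 0.048 r 0.0498 F [-0.3 -0.3  0.3] op 0.31796461745067095 gf 0.0 q6 1.67
handle 613.6444091796875 213.32357788085938 9.214690208435059 ang 0.053 r 0.0497 ztop med 0.1977 p90 0.1981 1289
```

View pics/w2.png

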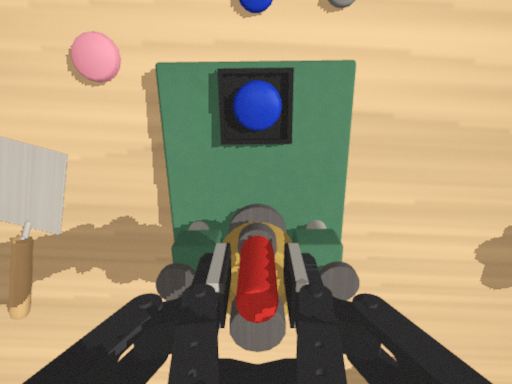

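The handle at (258,278) stands between both pads with a few mm of gap on each side. I start the backward arc with the gripper turning along with it.

Call:
play_rows(xyz=[[-0.1, -3.5, 0], [-0.5, -7, 0], [-1.1, -10.4, 0], [-2, -13.8, 0], [-3, -17.1, 0], [-4.3, -20.4, 0], [-5.9, -23.5, 0], [-7.6, -26.6, 0], [-9.6, -29.5, 0], [-11.8, -32.2, 0]], rot=[[0, 0, -0.07], [0, 0, -0.14], [0, 0, -0.21], [0, 0, -0.28], [0, 0, -0.35], [0, 0, -0.42], [0, 0, -0.49], [0, 0, -0.56], [0, 0, -0.63], [0, 0, -0.7]], grip=[0.32, 0.32, 0.32, 0.32, 0.32, 0.32, 0.32, 0.32, 0.32, 0.32])

```text
time_s: 5.2
eef_pos: [0.601, 0.2442, 0.179]
eef_rot: [0.001, 0.93, 0.367, 0.001]
wrist_force: [1.7, -1.9, 1.7]
opening: 0.325
grasp_force: 1.2
```

```bash
python3 -c "
from h import *; look()"
```

```text
t 5.2 tcp [0.601  0.2442 0.179 ] a 0.751 tcp ang 0.736 r 0.0499 F [ 1.7 -1.9  1.7] op 0.32451002186785577 gf 1.2159550935029984 q6 1.02
handle 604.6113891601562 240.14602661132812 9.081331253051758 ang 0.627 r 0.0502 ztop med 0.1983 p90 0.1988 1295
```

Call:
play_rows(xyz=[[0, -1.2, 0], [-0.1, -2.5, 0], [-0.1, -3.7, 0], [-0.2, -5, 0], [-0.4, -6.2, 0], [-0.6, -7.5, 0], [-0.8, -8.7, 0], [-1, -9.9, 0], [-1, -9.9, 0], [-1, -9.9, 0]], rot=[[0, 0, -0.025], [0, 0, -0.05], [0, 0, -0.075], [0, 0, -0.1], [0, 0, -0.125], [0, 0, -0.15], [0, 0, -0.175], [0, 0, -0.2], [0, 0, -0.2], [0, 0, -0.2]], grip=[0.32, 0.32, 0.32, 0.32, 0.32, 0.32, 0.32, 0.32, 0.32, 0.32])

```text
time_s: 6.5
eef_pos: [0.5919, 0.2514, 0.1777]
eef_rot: [-0.0, 0.89, 0.457, -0.001]
wrist_force: [-1.0, 0.3, -0.9]
opening: 0.322
grasp_force: 0.0
```

```bash
python3 -c "
from h import *; look()"
```

```text
t 6.5 tcp [0.5919 0.2514 0.1777] a 0.949 tcp ang 0.97 r 0.0494 F [-1.   0.3 -0.9] op 0.3222755498023697 gf 0.0 q6 0.84
handle 595.3021240234375 249.35792541503906 9.001226425170898 ang 0.89 r 0.0497 ztop med 0.1907 p90 0.1913 1191
```

Call:
play_rows(xyz=[[0, -1, 0], [-0.1, -2, 0], [-0.1, -3, 0], [-0.2, -4, 0], [-0.3, -5, 0], [-0.4, -6, 0], [-0.4, -6, 0], [-0.4, -6, 0], [-0.4, -6, 0], [-0.4, -6, 0]], rot=[[0, 0, -0.02], [0, 0, -0.04], [0, 0, -0.06], [0, 0, -0.08], [0, 0, -0.1], [0, 0, -0.12], [0, 0, -0.12], [0, 0, -0.12], [0, 0, -0.12], [0, 0, -0.12]], grip=[0.32, 0.32, 0.32, 0.32, 0.32, 0.32, 0.32, 0.32, 0.32, 0.32])

```text
time_s: 7.8
eef_pos: [0.5876, 0.2544, 0.1783]
eef_rot: [-0.0, 0.861, 0.509, 0.0]
wrist_force: [1.0, -0.5, -1.5]
opening: 0.318
grasp_force: 0.6
```

```bash
python3 -c "
from h import *; look()"
```

```text
t 7.8 tcp [0.5876 0.2544 0.1783] a 1.069 tcp ang 1.076 r 0.0497 F [ 1.  -0.5 -1.5] op 0.3179605225320472 gf 0.6059444881975651 q6 0.73
handle 591.7142333984375 252.0550994873047 9.09843635559082 ang 0.98 r 0.0498 ztop med 0.1908 p90 0.1914 1188
```

The screw dropped during the 0.2 rad step: its top fell from 198.3 to 190.7 mm, with the handle at about 0.87 rad. I centre the pads on the handle, lower 8 mm and grip tightly.

Call:
play_rows(xyz=[[0, 1.6, 2], [0, 3.2, 4], [0, 4.7, 6], [0, 4.7, 8], [0, 4.7, 8], [0, 4.7, 8], [0, 4.7, 8], [0, 4.7, 8], [0, 4.7, 8], [0, 4.7, 8]], rot=[[0, 0, 0], [0, 0, 0], [0, 0, 0], [0, 0, 0], [0, 0, 0], [0, 0, 0], [0, 0, 0], [0, 0, 0], [0, 0, 0], [0, 0, 0]], grip=[0.32, 0.32, 0.32, 0.32, 0.32, 0.2, 0.1, 0, 0, 0])

```text
time_s: 9.1
eef_pos: [0.5918, 0.2521, 0.1704]
eef_rot: [0.0, 0.861, 0.509, 0.0]
wrist_force: [0.4, -0.3, -0.2]
opening: 0.196
grasp_force: 58.4
```

```bash
python3 - <<'E'
from h import *
look()
o,T=tool()
# arc plan: CW by phi from now, fixed orientation, in tool axes (mm), 50 rows
p=o["eef_pos"][:2]; d=p-AX; th0=np.arctan2(d[1],d[0]); tot=2*np.pi+th0-0.86
print(th0,tot)
n=50
for k in range(1,n+1):
    if k%10==1: base=AX+.05*np.array([np.cos(th0-tot*(k-1)/n),np.sin(th0-tot*(k-1)/n)]); print()
    t=th0-tot*k/n; w=AX+.05*np.array([np.cos(t),np.sin(t)])-base
    v=T[:3,:3].T@np.array([w[0],w[1],0]); print([round(v[0]*1000,1),round(v[1]*1000,1),round(((k-1)%10+1)*.16,1)],end=", ")
E
```

```text
t 9.1 tcp [0.5918 0.2521 0.1704] a 1.069 tcp ang 0.979 r 0.0499 F [ 0.4 -0.3 -0.2] op 0.19558141525469222 gf 58.399068117141724 q6 0.72
handle 592.2230224609375 251.9978485107422 9.2771635055542 ang 0.971 r 0.05 ztop med 0.1908 p90 0.1914 1320
0.9793219052640273 6.402507212443613

[np.float64(-1.0), np.float64(6.3), 0.2], [np.float64(-2.8), np.float64(12.5), 0.3], [np.float64(-5.3), np.float64(18.3), 0.5], [np.float64(-8.6), np.float64(23.8), 0.6], [np.float64(-12.5), np.float64(28.9), 0.8], [np.float64(-17.1), np.float64(33.4), 1.0], [np.float64(-22.2), np.float64(37.2), 1.1], [np.float64(-27.7), np.float64(40.4), 1.3], [np.float64(-33.7), np.float64(42.9), 1.4], [np.float64(-39.8), np.float64(44.5), 1.6], 
[np.float64(-6.3), np.float64(0.9), 0.2], [np.float64(-12.7), np.float64(0.9), 0.3], [np.float64(-19.1), np.float64(0.2), 0.5], [np.float64(-25.3), np.float64(-1.4), 0.6], [np.float64(-31.2), np.float64(-3.7), 0.8], [np.float64(-36.8), np.float64(-6.8), 1.0], [np.float64(-42.0), np.float64(-10.6), 1.1], [np.float64(-46.7), np.float64(-15.0), 1.3], [np.float64(-50.7), np.float64(-
[... 659 characters left out ...]
7), 0.6], [np.float64(28.2), np.float64(-14.0), 0.8], [np.float64(34.6), np.float64(-14.5), 1.0], [np.float64(40.9), np.float64(-14.2), 1.1], [np.float64(47.2), np.float64(-13.0), 1.3], [np.float64(53.3), np.float64(-11.1), 1.4], [np.float64(59.1), np.float64(-8.4), 1.6], 
[np.float64(5.4), np.float64(3.4), 0.2], [np.float64(10.3), np.float64(7.5), 0.3], [np.float64(14.7), np.float64(12.2), 0.5], [np.float64(18.4), np.float64(17.4), 0.6], [np.float64(21.5), np.float64(23.0), 0.8], [np.float64(23.8), np.float64(29.0), 1.0], [np.float64(25.3), np.float64(35.2), 1.1], [np.float64(26.0), np.float64(41.5), 1.3], [np.float64(25.9), np.float64(47.9), 1.4], [np.float64(25.0), np.float64(54.3), 1.6],
```

Call:
play_rows(xyz=[[-1, 6.3, 0], [-2.8, 12.5, 0.2], [-5.3, 18.3, 0.4], [-8.6, 23.8, 0.5], [-12.5, 28.9, 0.7], [-17.1, 33.4, 0.9], [-22.2, 37.2, 1.0], [-27.7, 40.4, 1.2], [-33.7, 42.9, 1.3], [-39.8, 44.5, 1.5]], rot=[[0, 0, 0], [0, 0, 0], [0, 0, 0], [0, 0, 0], [0, 0, 0], [0, 0, 0], [0, 0, 0], [0, 0, 0], [0, 0, 0], [0, 0, 0]], grip=[0, 0, 0, 0, 0, 0, 0, 0, 0, 0])

```text
time_s: 10.4
eef_pos: [0.6113, 0.1955, 0.1687]
eef_rot: [-0.0, 0.861, 0.509, -0.0]
wrist_force: [-3.1, 2.1, 1.7]
opening: 0.198
grasp_force: 58.5
```

```bash
python3 -c "
from h import *; look()"
```

```text
t 10.4 tcp [0.6113 0.1955 0.1687] a 1.069 tcp ang -0.31 r 0.0497 F [-3.1  2.1  1.7] op 0.19759475687036462 gf 58.45424294471741 q6 0.63
handle 610.8353881835938 195.44134521484375 9.558602333068848 ang -0.315 r 0.0493 ztop med 0.1893 p90 0.1898 1309
```

Forces are low and the handle follows.

Call:
play_rows(xyz=[[-6.3, 0.9, 0.2], [-12.7, 0.9, 0.3], [-19.1, 0.2, 0.5], [-25.3, -1.4, 0.6], [-31.2, -3.7, 0.8], [-36.8, -6.8, 1.0], [-42, -10.6, 1.1], [-46.7, -15, 1.3], [-50.7, -20, 1.4], [-54.1, -25.4, 1.6]], rot=[[0, 0, 0], [0, 0, 0], [0, 0, 0], [0, 0, 0], [0, 0, 0], [0, 0, 0], [0, 0, 0], [0, 0, 0], [0, 0, 0], [0, 0, 0]], grip=[0, 0, 0, 0, 0, 0, 0, 0, 0, 0])

```text
time_s: 11.7
eef_pos: [0.5637, 0.1605, 0.1672]
eef_rot: [0.0, 0.861, 0.509, 0.001]
wrist_force: [1.9, 5.5, -4.5]
opening: 0.196
grasp_force: 58.5
```

```bash
python3 -c "
from h import *; look()"
```

```text
t 11.7 tcp [0.5637 0.1605 0.1672] a 1.069 tcp ang -1.577 r 0.0502 F [ 1.9  5.5 -4.5] op 0.19605162853645008 gf 58.48946392536163 q6 0.58
handle 564.1197509765625 161.03204345703125 9.112433433532715 ang -1.568 r 0.0497 ztop med 0.1878 p90 0.1883 1318
```

Call:
play_rows(xyz=[[-2.7, -5.8, 0.2], [-4.5, -11.9, 0.3], [-5.6, -18.2, 0.5], [-5.9, -24.6, 0.6], [-5.4, -31, 0.8], [-4, -37.3, 1.0], [-1.9, -43.3, 1.1], [1, -49, 1.3], [4.6, -54.3, 1.4], [8.9, -59.1, 1.6]], rot=[[0, 0, 0], [0, 0, 0], [0, 0, 0], [0, 0, 0], [0, 0, 0], [0, 0, 0], [0, 0, 0], [0, 0, 0], [0, 0, 0], [0, 0, 0]], grip=[0, 0, 0, 0, 0, 0, 0, 0, 0, 0])

```text
time_s: 13.0
eef_pos: [0.5155, 0.197, 0.1656]
eef_rot: [0.0, 0.861, 0.509, -0.0]
wrist_force: [1.6, -1.0, -2.8]
opening: 0.194
grasp_force: 58.7
```

```bash
python3 -c "
from h import *; look()"
```

```text
t 13.0 tcp [0.5155 0.197  0.1656] a 1.069 tcp ang -2.866 r 0.0504 F [ 1.6 -1.  -2.8] op 0.1942806855074389 gf 58.726991415023804 q6 0.65
handle 515.4335327148438 196.90814208984375 9.087913513183594 ang -2.865 r 0.0505 ztop med 0.186 p90 0.1866 1307
```

Call:
play_rows(xyz=[[4.8, -4.2, 0.2], [10.1, -7.8, 0.3], [15.9, -10.6, 0.5], [21.9, -12.7, 0.6], [28.2, -14, 0.8], [34.6, -14.5, 1.0], [40.9, -14.2, 1.1], [47.2, -13, 1.3], [53.3, -11.1, 1.4], [59.1, -8.4, 1.6]], rot=[[0, 0, 0], [0, 0, 0], [0, 0, 0], [0, 0, 0], [0, 0, 0], [0, 0, 0], [0, 0, 0], [0, 0, 0], [0, 0, 0], [0, 0, 0]], grip=[0, 0, 0, 0, 0, 0, 0, 0, 0, 0])

```text
time_s: 14.3
eef_pos: [0.537, 0.2532, 0.1639]
eef_rot: [-0.0, 0.861, 0.509, -0.0]
wrist_force: [-2.4, -0.1, 0.6]
opening: 0.192
grasp_force: 59.1
```

```bash
python3 -c "
from h import *; look()"
```

```text
t 14.3 tcp [0.537  0.2532 0.1639] a 1.069 tcp ang 2.137 r 0.0504 F [-2.4 -0.1  0.6] op 0.1920396276758311 gf 59.068965911865234 q6 0.74
handle 536.7511596679688 253.46505737304688 9.074914932250977 ang 2.138 r 0.0507 ztop med 0.1843 p90 0.1849 1301
```

Call:
play_rows(xyz=[[5.4, 3.4, 0.2], [10.3, 7.5, 0.3], [14.7, 12.2, 0.5], [18.4, 17.4, 0.6], [21.5, 23, 0.8], [23.8, 29, 1.0], [25.3, 35.2, 1.1], [26, 41.5, 1.3], [25.9, 47.9, 1.4], [25, 54.3, 1.6]], rot=[[0, 0, 0], [0, 0, 0], [0, 0, 0], [0, 0, 0], [0, 0, 0], [0, 0, 0], [0, 0, 0], [0, 0, 0], [0, 0, 0], [0, 0, 0]], grip=[0, 0, 0, 0, 0, 0, 0, 0, 0, 0])

```text
time_s: 15.6
eef_pos: [0.5968, 0.2481, 0.1623]
eef_rot: [0.0, 0.861, 0.509, -0.0]
wrist_force: [-1.8, 0.9, -1.2]
opening: 0.192
grasp_force: 59.0
```

Call:
play_rows(xyz=[[0, 0, 0], [0, 0, 0], [0, 0, 0], [0, 0, 0], [0, 0, 0], [0, 0, 0], [0, 0, 0], [0, 0, 0], [0, 0, 0], [0, 0, 0]], rot=[[0, 0, 0], [0, 0, 0], [0, 0, 0], [0, 0, 0], [0, 0, 0], [0, 0, 0], [0, 0, 0], [0, 0, 0], [0, 0, 0], [0, 0, 0]], grip=[0, 0, 0, 0, 0, 0, 0, 0, 0, 0])

```text
time_s: 16.85
eef_pos: [0.5964, 0.2484, 0.1624]
eef_rot: [0.0, 0.861, 0.509, -0.0]
wrist_force: [0.6, -1.6, -2.6]
opening: 0.191
grasp_force: 58.8
```

```bash
python3 -c "
from h import *; look('pics/w3.png')"
```

```text
t 16.85 tcp [0.5964 0.2484 0.1624] a 1.069 tcp ang 0.861 r 0.0498 F [ 0.6 -1.6 -2.6] op 0.19060453219324175 gf 58.800233602523804 q6 0.71
handle 597.0652465820312 248.1975555419922 9.33888053894043 ang 0.848 r 0.05 ztop med 0.1827 p90 0.1834 1315
```

View pics/w3.png

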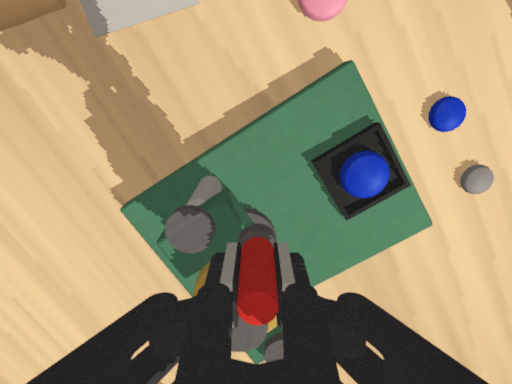

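The red handle at (257,280) is gripped between the pads at angle 0.855 rad. That is one full turn from the drop, 8 mm lower, and the arm is still. The blue glass is undisturbed in its dish at (365,175).

```bash
python3 -c "
from bench import ctrl; print(ctrl.hand_in())"
```

```text
the job is handed in; nothing more can be done
None
```

I started the screw of the left press (the one with the blue glass): turned it backward until it dropped, then forward one full turn, and handed in at about 17 s with the red handle still gripped. One deviation: I turned it about 0.1 rad past the drop before stopping, because I had queued one step too many, and measured the full turn from the drop point.

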